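Hold the sieve over the tart for dusting

TASK

The baked tart is ready to be dusted: take the sieve out of the mixing bowl and hold it for me in the air over the middle of the tart, level and mouth up, the underside of its mesh about 10 cm above the tart and its handle pointing back towards you (the robot), so that I can spoon icing sugar into it from the far side of the counter. Finish while still holding it there, steady: do not put it down or let go. Nothing may touch the tart, and leave the mixing bowl, the tart and the other things on the counter standing where they are.

Things in the scene. Friction and masses are not known exactly. Their poses are not given: they have to be found in the camera images.
- sieve: Sieve, 0.16 kg: round-bottomed steel mesh cup 140 mm across, 55 mm deep. Origin: centre of the rim circle; z out of the mouth; the handle runs along -x at z = 0: steel strap, then wooden bar 20 mm wide (y), 16 mm high (z), x -103 to -203 mm; wire eye to -219 mm. Wire loop to x +86 mm. Centre of mass at x -49, z -15 mm. Starts loose in the bowl, handle over its rim, rising outwards 22 degrees.
- sieve_grip (a point): Point in the middle of the sieve's wooden handle, at half its height, 145 mm from the sieve's origin along its -x: a good place to grip, 20 mm wide across (the sieve's y). At the start about 116 mm above the counter and 35 mm outside the bowl's rim. Same axes as the sieve.
- sieve_handle_end (a point): Outer end of the sieve's wooden handle, 203 mm from the sieve's origin along -x. Same axes as the sieve.
- sieve_bottom (a point): Underside of the mesh cup at its axis, 55 mm below the sieve's origin (along its -z). Same axes as the sieve.
- mixing_bowl: Round green stoneware mixing bowl, open at the top, 202 mm across the rim, 95 mm tall, wall 5 mm, floor 6 mm thick, flat foot 116 mm across, 0.75 kg, loose on the counter. Origin: centre of its underside, z up. The sieve stands in it with its handle over the rim on the bowl's -x side.
- tart: Baked lattice tart in a round white fluted dish, 230 mm across, 46 mm high at the crimped crust edge, 1.1 kg, loose on the counter. Origin: centre of its underside, z up.
- tart_top (a point): Middle of the tart's lattice, 41 mm above the counter; z up.
- counter (a point): A bare point of the counter top in the middle of the work area, at x = 0.6, y = 0, z = 0 (nothing to see). Its x axis points straight ahead of the robot, from the robot to the far side. A handle that points back towards the robot points along its -x.
- rolling_pin: Marble rolling pin (bystander), origin in the middle of its axis, 420 mm long, 44 mm thick, 1.5 kg, lying across (along y) in its dark wooden cradle beyond the work, its top about 61 mm above the counter.
- pin_cradle: Dark wooden cradle (bystander) under the rolling pin, 70 mm (x) by 200 mm (y) by 24 mm. Origin: centre of its underside.
- measuring_cup: Small copper measuring cup (bystander), 64 mm across, 38 mm high, with a flat handle along its +x that ends 125 mm from the cup's axis. Origin: centre of its underside.
- canister: White ceramic canister with a wooden lid (bystander), 84 mm across, 110 mm tall. Origin: centre of its underside.
Things that resemble listed ones, but are neither listed nor needed, are in the scene too. What is shaped like the mixing_bowl but orange, purple or yellow is not meant.

How it is judged:
By the outcome, as a careful person would: the job done as asked, in the order asked, and still so for the second after the job is handed in, while the arm keeps its last pose, push and grip.
It also fails if it takes over 32 s, if anything falls off the work surface, if the arm or the gripper's body presses on something with over 40 N, if the wrist force passes 120 N, or if a joint passes its speed limit or range.

ROBOT

A 7-joint arm with a two-finger parallel gripper is mounted at the origin on the work surface. World frame = base frame: x ahead of the robot, y to its left, z up, the work surface at z = 0. Lengths are in mm, angles in rad, forces in N, time in s.
With the tool pointing down it reaches from about 425 to 950 mm from the base axis. Payload 4.7 kg.
Tool frame: the origin (TCP) lies midway between the tips of the shut fingers; the grasp point (between the pads) lies 19 mm behind it (ctrl.hold_point_z is the distance from the TCP to the grasp point, in mm); z points along the fingers, y is the line along which they close (so a half turn about z gives the same grasp; the last joint's range is limited). The gripper opens to 85 mm and grips with 20 to 120 N. Pads are 22 mm wide; open, the fingers measure 114 mm over their backs; the gripper's body (76 mm by 85 mm) begins 54 mm behind the grasp point. The pads swing forward as they close: fully open they stand 13 mm farther back than shut.
Start: joints at [-1.281, 0.469, -0.049, 1.532, 0.024, 1.141, -0.082], TCP at [211.522, 641.023, 191.435] pointing down, gripper open.
Joint ranges: [-2.59, 2.59], [-0.33, 1.99], [-1.39, 1.29], [0.1, 2.45], [-1.04, 4.18], [0.21, 1.99], [-2.66, 2.66]. Speed limits (rad/s): [2.57, 2.57, 3.14, 3.14, 3.14, 3.14, 3.14].

INTERFACE

Orientations are given as a unit quaternion [x, y, z, w].
In Python, from workcell import ctrl gives the robot as it stands. The module is installed in compiled form; this text tells all that it offers.
- The arm moves only by the tool jog_arm, never from a script. Its argument "commands" is a list of rows, each a list of 7 numbers: the shift along the tool's x, y, z as a fraction of full scale, then the turn, a rotation vector about the tool's x, y, z as a fraction of full scale, then the closure, from 0 (fully open) to 1 (shut). In form: [[tx, ty, tz, rx, ry, rz, claw], ...]. A call has 1 to 8 rows; each row shifts and turns the commanded pose from where the row before left it, along the tool's axes as they then stand; what a row does not reach is not made up. Full scale, the value 1, is 40 cm for a shift and 30 degrees for a turn. A row lasts 1/8 s, in which the tool goes at most 62.5 mm and 10.7 degrees, less where a joint would pass 70% of its speed; a pose out of reach is approached as far as the arm can. A call with a number of a shift or a turn outside -1 to 1 is refused whole. A call with a gripper value outside its range is refused whole. The fingers move at their own pace and stop on an object; "newtons" is the grip in N (left out, the last holds). Time passes only in rows, so rows that do not move let the fingers close. It gives the time, the measured TCP pose, the force, the opening and the grip force at its end, in the units of the state.
- ctrl.read_state(): the state, without advancing time (a new reading comes with each control period).
- ctrl.capture(name): name is "scene" or "top" or "wrist"; returns a dict with "pixels" (480x640x3 uint8, red, green, blue), "K" (3x3 intrinsics, pixels), "dist_coeffs" ([k1, k2, p1, p2, k3] as OpenCV has them; the pictures are not rectified), "R" (3x3) and "t" (3): a world point X has camera coordinates R X + t; the wrist camera has in their place "mount" (4x4, takes a point from camera to tool coordinates, whose origin is the TCP and whose axes are the flange's). Camera axes: x right, y down, z forward; pixel columns grow to the right and rows downward; lengths in mm; the calibration is good to about 2 mm. A picture is of the moment at which its call begins: read the wrist's pose just before it. There is no depth.
- ctrl.finish_job(): hands the job in; it is judged then, once.
The state is a dict: "t": time; "q": joint angles; "qd": joint speeds; "effort": joint torques, N m; "eef_pos": TCP position; "orientation": TCP orientation; "ft_force": force on the tool from outside, world axes, zero at the start; "torque": the same for the moment, N m; "gripper_width": opening from 0.0 (shut) to 1.0 (fully open); "grasp_force": force on a finger pad.
Only numpy, scipy, OpenCV 4.12 (cv2) and the standard library are available. Lean on these libraries where they do the work, as an engineer would, in place of code of your own. Each camera call takes 0.05 s, during which the arm holds its last target. There are 200 camera calls.

## Working session

There is one attempt and no reset: what is moved stays moved. The work goes in short steps, Python scripts to look and compute and a tool call to move; the robot and the scene stay as the last step left them, time stands still between calls to the robot, and variables do not carry over. Pictures are saved under pics/ and viewed, at most 10 in all, crops included, and the job is handed in when it is done.

Besides the shell and the picture viewer there is one more tool, called by a JSON object that holds its "op" and its "data". jog_arm: Moves the arm, as the interface text tells. Shift numbers are shares of 40 cm and turn numbers shares of 30 degrees, none past 1 either way. Its arguments: {"type":"object","properties":{"commands":{"type":"array","items":{"type":"array","items":{"type":"number","minimum":-1,"maximum":1}}},"newtons":{"type":"number"}},"required":["commands"]}

```bash
mkdir -p pics; python3 - <<'E'
from workcell import ctrl
import cv2,pickle,numpy as np
s=ctrl.read_state();print(s['t'],s['eef_pos'],s['orientation'],s['gripper_width'],ctrl.hold_point_z)
for n in("scene","top"):
    c=ctrl.capture(n);pickle.dump(c,open(n+'.pkl','wb'));cv2.imwrite(f'pics/{n}.png',c['pixels'][:,:,::-1])
    print(np.round(-np.array(c['R']).T@c['t']),c['dist_coeffs'])
E
```

```text
0.0 [211.32585918 640.356271   190.34606335] [ 1.58691887e-01  9.87327651e-01 -9.89242083e-04 -1.24730326e-04] 1.00010716151688 18.700000000000003
[1106.  870. 1092.] [-0.19642734  0.          0.          0.          0.        ]
[ 426.   37. 1393.] [-0.07099955  0.          0.          0.          0.        ]
```

View pics/scene.png

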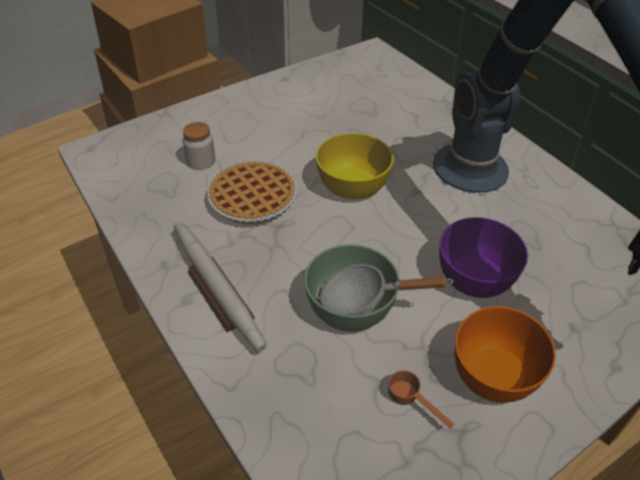

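View pics/top.png

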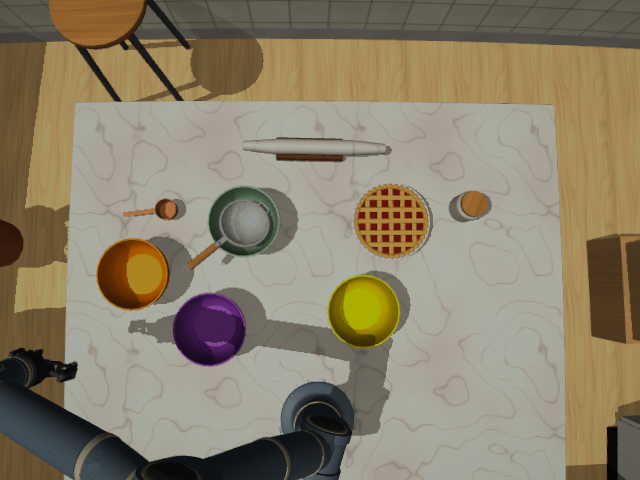

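The top view has four bowl shapes: green (243,221), orange (133,273), purple (209,329) and yellow (364,310). Only the green one fits, because it is green stoneware and holds the sieve. The handle runs (222,243)→(189,268) and the tart is at (392,221). I'll measure these and confirm in a crop.

```bash
cat > h.py <<'E'
import numpy as np,cv2,pickle
def ray(c,uv):
    R,t=np.array(c['R']),np.array(c['t']).ravel()
    n=cv2.undistortPoints(np.float64(uv).reshape(-1,1,2),np.array(c['K']),np.array(c['dist_coeffs'])).reshape(-1,2)
    d=np.c_[n,np.ones(len(n))]@R
    return -R.T@t,d/np.linalg.norm(d,axis=1)[:,None]
def plane(c,uv,z):
    o,d=ray(c,uv);return o+d*((z-o[2])/d[:,2])[:,None]
def tri(c1,p1,c2,p2):
    (o1,d1),(o2,d2)=ray(c1,[p1]),ray(c2,[p2]);d1,d2=d1[0],d2[0]
    s=np.linalg.lstsq(np.c_[d1,-d2],o2-o1,rcond=None)[0]
    a,b=o1+s[0]*d1,o2+s[1]*d2;return (a+b)/2,np.linalg.norm(a-b)
def blob(c,lo,hi,box):
    h=cv2.cvtColor(c['pixels'],cv2.COLOR_RGB2HSV);m=cv2.inRange(h,lo,hi);k=np.zeros_like(m)
    x0,y0,x1,y1=box;k[y0:y1,x0:x1]=m[y0:y1,x0:x1]
    n,l,st,_=cv2.connectedComponentsWithStats(k);i=1+np.argmax(st[1:,4])
    return max(cv2.findContours(np.uint8(l==i),0,1)[0],key=cv2.contourArea).reshape(-1,2),st[i,4]
def ends(cn):
    r=cv2.minAreaRect(np.float32(cn));b=cv2.boxPoints(r)
    if np.linalg.norm(b[0]-b[1])>np.linalg.norm(b[1]-b[2]):b=np.roll(b,1,0)
    return (b[0]+b[1])/2,(b[2]+b[3])/2,r
def circ(P):
    x,y=P[:,0],P[:,1];s=np.linalg.lstsq(np.c_[2*x,2*y,np.ones(len(x))],x*x+y*y,rcond=None)[0]
    return s[:2],np.sqrt(s[2]+s[0]**2+s[1]**2)
E
python3 - <<'E'
from h import *
T,S=[pickle.load(open(n+'.pkl','rb')) for n in('top','scene')]
np.set_printoptions(precision=1,suppress=True)
ht,a=blob(T,(4,90,60),(20,255,255),(180,235,228,275));e1=ends(ht);print(a,e1)
hs,a=blob(S,(4,90,60),(20,255,255),(385,270,460,300));e2=ends(hs);print(a,e2)
for i in(0,1):
  for j in(0,1):print(i,j,*tri(T,e1[i],S,e2[j]))
hsv=cv2.cvtColor(T['pixels'],cv2.COLOR_RGB2HSV)
g,a=blob(T,(40,50,30),(90,255,255),(200,180,285,262));hull=cv2.convexHull(g)[:,0]
print('bowl',a,*circ(plane(T,hull,95)))
t,a=blob(T,(3,90,60),(25,255,255),(345,175,440,265));print('tart crust',a,*circ(plane(T,cv2.convexHull(t)[:,0],46)))
for nm,bx in(('orange',(90,230,175,315)),('purple',(165,285,250,370))):
    lo,hi=((8,120,60),(22,255,255)) if nm=='orange' else((130,80,30),(165,255,255))
    o,a=blob(T,lo,hi,bx);print(nm,a,*circ(plane(T,cv2.convexHull(o)[:,0],95)))
print('canister lid',plane(T,[[474,204]],110),'yellow',plane(T,[[364,310]],95))
cv2.imwrite('pics/crop.png',cv2.resize(T['pixels'][170:300,140:300,::-1],None,fx=4.6,fy=4.6,interpolation=2))
E
```

```text
253 (array([187.9, 266.9], dtype=float32), array([216.6, 244.2], dtype=float32), ((202.27047729492188, 255.57595825195312), (7.270492076873779, 36.55901336669922), 51.709835052490234))
426 (array([397.9, 283.5], dtype=float32), array([445.1, 281.5], dtype=float32), ((421.48004150390625, 282.52166748046875), (10.241113662719727, 47.292301177978516), 87.61405944824219))
0 0 [477.  318.3 131.5] 97.15054190787936
0 1 [438.8 346.7 135.9] 1.6505639267275927
1 0 [501.4 276.8 102.3] 1.599682444395583
1 1 [466.9 308.  123.6] 94.84505149786939
bowl 1751 [567.  205.6] 97.82133172126527
tart crust 3487 [ 572.3 -214.7] 108.2006228536052
orange 4057 [419.5 513. ] 100.80242289313998
purple 4182 [268.7 297.4] 99.45750525233038
canister lid [[ 612.1 -438.6  110. ]] yellow [[ 319.6 -128.1   95. ]]
```

View pics/crop.png

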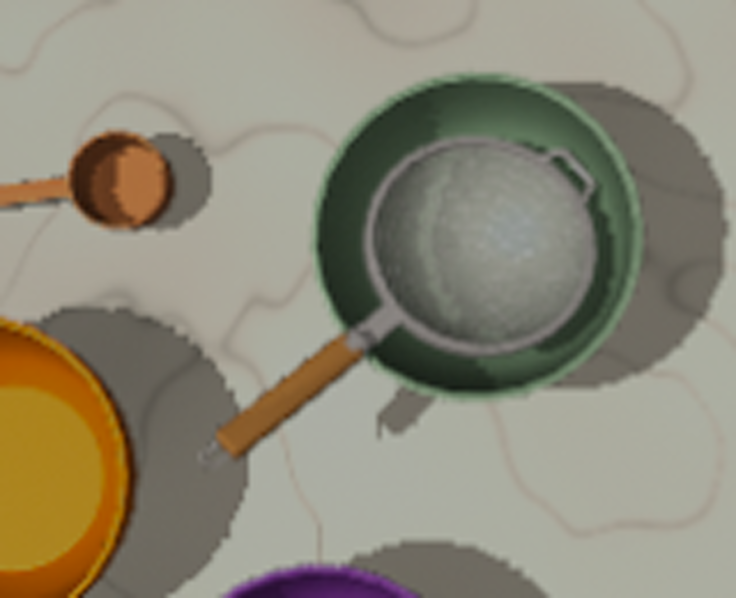

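The crop confirms it: the green bowl at (478,235) holds the sieve, with the wooden handle running (360,340)→(228,448). Orange and purple are plain empty bowls. The handle ends triangulate to a 99.6 mm length, which is consistent. Next is the pre-grasp plan.

```bash
cat > p.py <<'E'
import numpy as np
from scipy.spatial.transform import Rotation as Ro,Slerp
from workcell import ctrl
def Rt(yaw,down):  # sieve x heading, its nose-down angle -> tool axes: x=-sx, y=sy, z=-sz
    S=Ro.from_euler('ZY',[yaw,down],degrees=True).as_matrix()
    return S@np.diag([-1,1,-1])
def plan(pos,R,n):
    s=ctrl.read_state();p0=np.array(s['eef_pos']);r0=Ro.from_quat(s['orientation']);r1=Ro.from_matrix(R)
    sl=Slerp([0,1],Ro.concatenate([r0,r1]));
    print('t',s['t'],'q7',round(s['q'][6],2),'from',p0.round(1),'to',np.round(pos,1))
    for i in range(n):
        a,b=sl(i/n),sl((i+1)/n)
        print([float(v) for v in np.r_[a.inv().apply((pos-p0)/n)/400,(a.inv()*b).as_rotvec(degrees=True)/30].round(4)],end=',\n')
E
python3 - <<'E'
from p import *
R=Rt(-48.2,22);g=np.array([475.1,306.2,116.5])
print(R.round(3)); plan(g+R[:,2]*(19-110),R,8)
E
```

```text
[[-0.618  0.745 -0.25 ]
 [ 0.691  0.667  0.279]
 [ 0.375  0.    -0.927]]
t 0.1 q7 -0.08 from [211.4 640.4 190.4] to [497.8 280.8 200.9]
[-0.1202, -0.0787, -0.0031, -0.0244, 0.0897, 0.1231],
[-0.1247, -0.0707, -0.0098, -0.0244, 0.0897, 0.1231],
[-0.1284, -0.0624, -0.0166, -0.0244, 0.0897, 0.1231],
[-0.1312, -0.0537, -0.0235, -0.0244, 0.0897, 0.1231],
[-0.1331, -0.0449, -0.0303, -0.0244, 0.0897, 0.1231],
[-0.1341, -0.0358, -0.0371, -0.0244, 0.0897, 0.1231],
[-0.1343, -0.0266, -0.0438, -0.0244, 0.0897, 0.1231],
[-0.1335, -0.0174, -0.0504, -0.0244, 0.0897, 0.1231],
```

{"op": "jog_arm", "data": {"commands": [[-0.12,-0.079,-0.003,-0.024,0.09,0.123,0],[-0.125,-0.071,-0.01,-0.024,0.09,0.123,0],[-0.128,-0.062,-0.017,-0.024,0.09,0.123,0],[-0.131,-0.054,-0.024,-0.024,0.09,0.123,0],[-0.133,-0.045,-0.03,-0.024,0.09,0.123,0],[-0.134,-0.036,-0.037,-0.024,0.09,0.123,0],[-0.134,-0.027,-0.044,-0.024,0.09,0.123,0],[-0.133,-0.017,-0.05,-0.024,0.09,0.123,0]], "newtons": 90}}

```text
t: 1.1
eef_pos: [498.3, 280.0, 201.5]
orientation: [0.401, 0.895, 0.079, -0.176]
ft_force: [0.4, 0.8, -0.9]
gripper_width: 0.998
grasp_force: 0.0
```

```bash
python3 - <<'E'
from p import *
from h import *
R=Rt(-48.2,22);g=np.array([475.1,306.2,116.5])
s=ctrl.read_state();c=ctrl.capture('wrist')
M=np.array(c['mount']);A=np.eye(4);A[:3,:3]=Ro.from_quat(s['orientation']).as_matrix();A[:3,3]=s['eef_pos'];C=A@M
c['R']=C[:3,:3].T;c['t']=-c['R']@C[:3,3];pickle.dump(c,open('w.pkl','wb'))
cv2.imwrite('pics/w.png',c['pixels'][:,:,::-1])
rv=cv2.Rodrigues(c['R'])[0]
sx=-R[:,0]
print(cv2.projectPoints(np.array([g,g+42*sx,g-58*sx]),rv,c['t'],np.array(c['K']),np.array(c['dist_coeffs']))[0].reshape(-1,2))
plan(g+R[:,2]*19,R,4)
E
```

```text
[[320.85856164 223.20044225]
 [321.04789376 274.58723241]
 [320.56718332 143.94782961]]
t 1.15 q7 0.57 from [505.8 269.  200. ] to [470.4 311.5  98.9]
[0.0087, 0.0007, 0.0715, 0.0024, 0.0023, -0.0086],
[0.0086, 0.0008, 0.0715, 0.0024, 0.0023, -0.0086],
[0.0085, 0.0009, 0.0715, 0.0024, 0.0023, -0.0086],
[0.0085, 0.0011, 0.0715, 0.0024, 0.0023, -0.0086],
```

View pics/w.png

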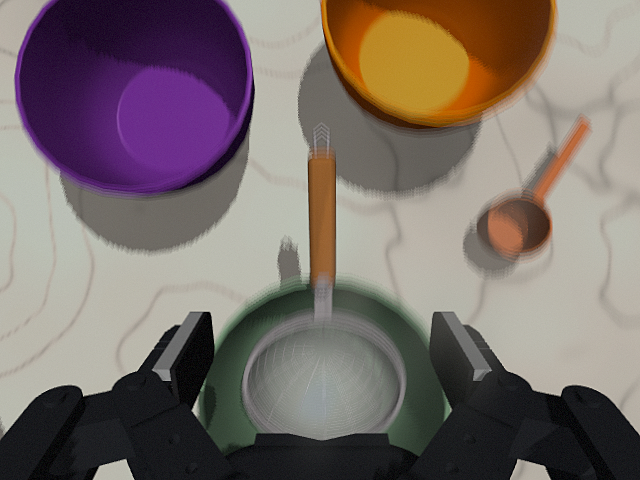

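The wrist view (slightly motion-blurred) shows the handle centred at column about 321, from row 150 to 285. That agrees with the prediction, so I'll settle and then descend.

{"op": "jog_arm", "data": {"commands": [[0,0,0,0,0,0,0],[0,0,0,0,0,0,0],[0,0,0,0,0,0,0]]}}

```text
t: 1.52
eef_pos: [496.1, 283.3, 201.6]
orientation: [0.399, 0.897, 0.078, -0.176]
ft_force: [0.3, 0.1, 0.3]
gripper_width: 1.001
grasp_force: 0.0
```

```bash
python3 - <<'E'
from p import *
from h import *
R=Rt(-48.2,22);g=np.array([475.1,306.2,116.5])
s=ctrl.read_state();c=ctrl.capture('wrist')
M=np.array(c['mount']);A=np.eye(4);A[:3,:3]=Ro.from_quat(s['orientation']).as_matrix();A[:3,3]=s['eef_pos'];C=A@M
c['R']=C[:3,:3].T;c['t']=-c['R']@C[:3,3]
rv=cv2.Rodrigues(c['R'])[0];sx=-R[:,0]
print(cv2.projectPoints(np.array([g,g+42*sx,g-58*sx]),rv,c['t'],np.array(c['K']),np.array(c['dist_coeffs']))[0].reshape(-1,2))
print(ends(blob(c,(4,90,60),(20,255,255),(295,135,350,320))[0]))
plan(g+R[:,2]*19,R,4)
E
```

```text
[[320.2528554  228.36881829]
 [320.17586043 279.53733106]
 [320.37305253 149.40400181]]
(array([321., 151.], dtype=float32), array([321., 282.], dtype=float32), ((321.0, 216.5), (131.0, 28.0), 90.0))
t 1.575 q7 0.56 from [496.3 283.2 201.7] to [470.4 311.5  98.9]
[-0.002, -0.0002, 0.0685, -0.0007, -0.0012, 0.0018],
[-0.0019, -0.0002, 0.0685, -0.0007, -0.0012, 0.0018],
[-0.0019, -0.0002, 0.0685, -0.0007, -0.0012, 0.0018],
[-0.0019, -0.0002, 0.0686, -0.0007, -0.0012, 0.0018],
```

{"op": "jog_arm", "data": {"commands": [[-0.003,0,0.07,0,0,0,0],[-0.003,0,0.07,0,0,0,0],[-0.003,0,0.07,0,0,0,0],[-0.003,0,0.045,0,0,0,0],[0,0,0.02,0,0,0,0],[0,0,0,0,0,0,0],[0,0,0,0,0,0,0]]}}

```text
t: 2.45
eef_pos: [473.8, 309.1, 98.7]
orientation: [0.401, 0.896, 0.079, -0.174]
ft_force: [-0.6, -0.2, 0.1]
gripper_width: 1.0
grasp_force: 0.0
```

{"op": "jog_arm", "data": {"commands": [[0,0,0,0,0,0,1],[0,0,0,0,0,0,1],[0,0,0,0,0,0,1],[0,0,0,0,0,0,1],[0,0,0,0,0,0,1],[0,0,0,0,0,0,1],[0,0,0,0,0,0,1],[0,0,0,0,0,0,1]], "newtons": 90}}

```text
t: 3.45
eef_pos: [472.8, 309.0, 97.8]
orientation: [0.4, 0.896, 0.078, -0.175]
ft_force: [0.4, -0.6, -0.3]
gripper_width: -0.002
grasp_force: 0.0
```

```bash
python3 - <<'E'
from p import *
R=Rt(-48.2,22);s=ctrl.read_state();print(s['gripper_width'],s['grasp_force'],s['ft_force'],s['torque'])
plan(np.array(s['eef_pos'])+[0,0,180],Ro.from_quat(s['orientation']).as_matrix(),8)
E
```

```text
-0.0015762908482755962 0.0 [ 0.35668852 -0.59268231 -0.28286583] [-0.3219973  -0.2184017  -0.03791626]
t 3.45 q7 0.61 from [472.8 309.   97.8] to [472.8 309.  277.8]
[0.0212, -0.0, -0.0521, 0.0, 0.0, 0.0],
[0.0212, -0.0, -0.0521, 0.0, 0.0, 0.0],
[0.0212, -0.0, -0.0521, 0.0, 0.0, 0.0],
[0.0212, -0.0, -0.0521, 0.0, 0.0, -0.0],
[0.0212, -0.0, -0.0521, 0.0, 0.0, 0.0],
[0.0212, -0.0, -0.0521, 0.0, 0.0, 0.0],
[0.0212, -0.0, -0.0521, 0.0, 0.0, 0.0],
[0.0212, -0.0, -0.0521, 0.0, 0.0, 0.0],
```

The gripper shut fully without catching the handle, so I'll look.

```bash
python3 - <<'E'
from workcell import ctrl
import cv2,numpy as np,pickle
w=ctrl.capture('wrist')['pixels'];c=ctrl.capture('scene');pickle.dump(c,open('s2.pkl','wb'));t=ctrl.capture('top');pickle.dump(t,open('t2.pkl','wb'))
a=cv2.resize(w,(400,300));b=cv2.resize(c['pixels'][200:350,280:480],(400,300),interpolation=2);d=cv2.resize(t['pixels'][170:300,140:313],(400,300),interpolation=2)
cv2.imwrite('pics/m.png',np.vstack([np.hstack([a,b]),np.hstack([d,d*0])])[:,:,::-1])
E
```

```text
(no output)
```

View pics/m.png

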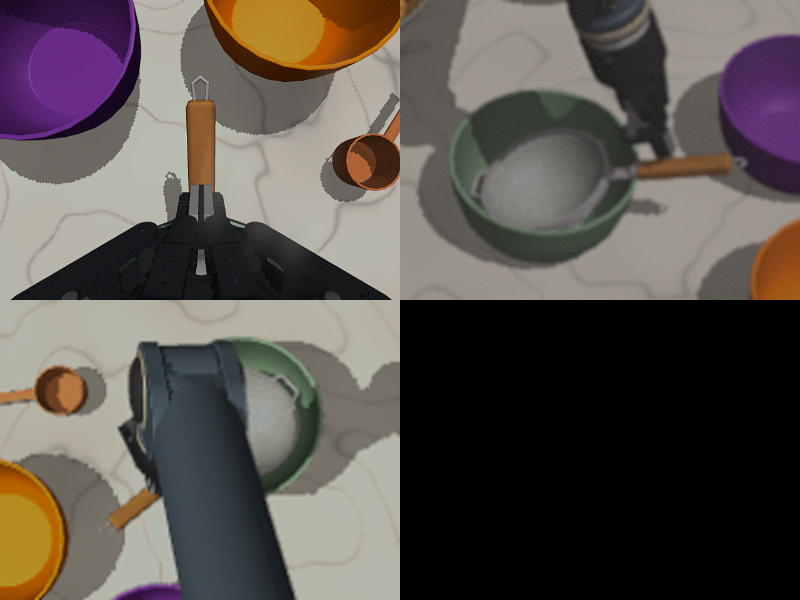

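```bash
python3 - <<'E'
from p import *
from h import *
np.set_printoptions(precision=1,suppress=True)
S=pickle.load(open('s2.pkl','rb'))
R=Rt(-48.2,22);sx=-R[:,0];g=np.array([475.1,306.2,116.5])
s=ctrl.read_state();c=ctrl.capture('wrist');M=np.array(c['mount']);print(M)
A=np.eye(4);A[:3,:3]=Ro.from_quat(s['orientation']).as_matrix();A[:3,3]=s['eef_pos'];C=A@M
c['R']=C[:3,:3].T;c['t']=-c['R']@C[:3,3]
T=np.array(s['eef_pos']);P=np.array([T,T-19*A[:3,2],g,g+42*sx,g-58*sx])
for k in(c,S):
    print(cv2.projectPoints(P,cv2.Rodrigues(np.array(k['R']))[0],np.float64(k['t']),np.array(k['K']),np.array(k['dist_coeffs']))[0].reshape(-1,2))
print('wrist handle',ends(blob(c,(4,90,60),(20,255,255),(280,150,360,320))[0]))
print('scene handle',ends(blob(S,(4,90,60),(20,255,255),(385,270,460,300))[0]))
a=cv2.resize(c['pixels'][220:460,220:420],(500,600),interpolation=2)
b=cv2.resize(S['pixels'][240:310,380:465],(300,247),interpolation=2);b=np.vstack([b,np.zeros((353,300,3),np.uint8)])
cv2.imwrite('pics/m2.png',np.hstack([a,b])[:,:,::-1])
E
```

```text
[[  -0.    -0.9   -0.3   80.5]
 [   1.    -0.     0.     0.4]
 [  -0.    -0.3    0.9 -182.2]
 [   0.     0.     0.     1. ]]
[[320.5 273.2]
 [320.4 289.5]
 [320.1 282.3]
 [320.2 357.6]
 [319.8 157.6]]
[[418.5 288.9]
 [416.1 282.8]
 [417.8 282.7]
 [398.4 284. ]
 [445.4 280.8]]
wrist handle (array([321., 159.], dtype=float32), array([321., 307.], dtype=float32), ((321.0, 233.0), (148.0, 46.0), 90.0))
scene handle (array([397.9, 283.6], dtype=float32), array([445.1, 281.5], dtype=float32), ((421.4594421386719, 282.56695556640625), (10.120872497558594, 47.259700775146484), 87.51044464111328))
```

View pics/m2.png

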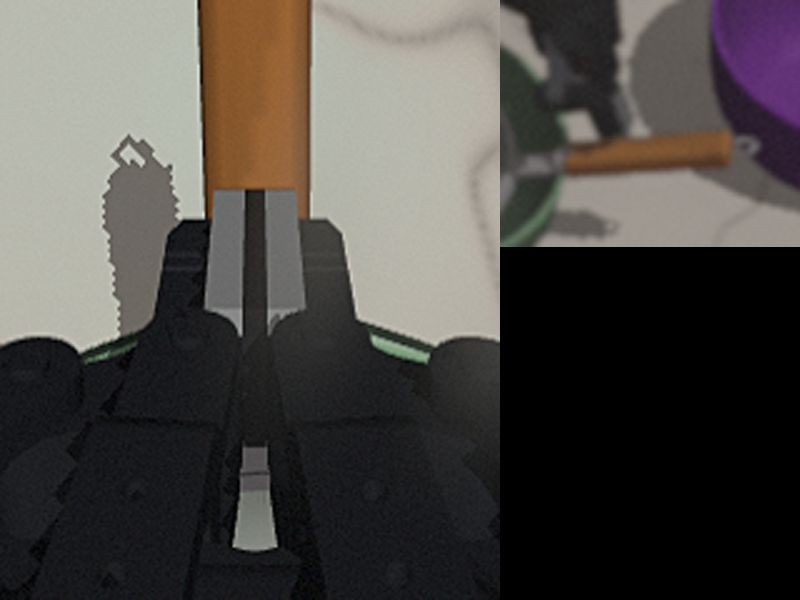

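The fingers shut just above the handle: the tips appear at wrist (320,296) and scene about (414,278), well behind the reported TCP. I'll measure that offset.

```bash
python3 - <<'E'
from p import *
from h import *
np.set_printoptions(precision=1,suppress=True)
S=pickle.load(open('s2.pkl','rb'))
s=ctrl.read_state();c=pickle.load(open('w.pkl','rb'));M=np.array(c['mount'])
A=np.eye(4);A[:3,:3]=Ro.from_quat(s['orientation']).as_matrix();A[:3,3]=s['eef_pos'];C=A@M
c['R']=C[:3,:3].T;c['t']=-c['R']@C[:3,3]
for x in(11,0,-11):
  P=np.array([A[:3,:3]@[x,0,-d]+A[:3,3] for d in(0,10,20,30,40,50)])
  for k in(c,S):
    print(x,cv2.projectPoints(P,cv2.Rodrigues(np.array(k['R']))[0],np.float64(k['t']),np.array(k['K']),np.array(k['dist_coeffs']))[0].reshape(-1,2).tolist())
P=np.array([A[:3,:3]@[11,y,-d]+A[:3,3] for d in(0,20,40) for y in(-10,10)])
print(s['eef_pos'],s['q'])
E
```

```text
11 [[320.4216118593359, 253.53500004243048], [320.39717418951835, 260.851043913903], [320.37011886498044, 268.9547990627178], [320.34000289531934, 277.980310020464], [320.3062777428677, 288.0937513904422], [320.2682560408538, 299.50362684428575]]
11 [[423.579645921963, 288.56903863963583], [422.355674556981, 285.34910141839504], [421.1181500050984, 282.0963041765932], [419.86690105780406, 278.8102720711557], [418.6017545772689, 275.4906272326067], [417.3225355034041, 272.136988845562]]
0 [[320.4748823326137, 273.2419683321634], [320.45360758224865, 281.4083943557803], [320.4301052797663, 290.4357308866128], [320.40400776859747, 300.46712049006146], [320.3748621857227, 311.6791488874801], [320.34210441103124, 324.29216266401494]]
0 [[418.4702055101985, 288.91311821299144], [417.2241691961658, 285.70461478415666], [415.9644857125706, 282.4635042389061], [414.6909849013549, 279.1894167052309], [413.40349474412716, 275.88197936634265], [412.10184137187326, 272.5408165412677]]
-11 [[320.52636774704115, 292.25630607196297], [320.5080528020863, 301.2055670782223], [320.48786397147825, 311.07870752886845], [320.4654997474565, 322.02583397074096], [320.4405906968886, 334.2312372124173], [320.4126793444064, 347.9236415965086]]
-11 [[413.38986309395784, 289.2533019328257], [412.1221357388451, 286.05622379027886], [410.8406719547953, 282.82679071985694], [409.545302684733, 279.56463779827976], [408.23585708005385, 276.2693972389181], [406.9121625129372, 272.9406984725209]]
[472.8 309.1  97.8] [-0.5  0.5  0.1  1.8 -0.5  1.   0.6]
```

The tips sit about 30–40 mm behind the nominal TCP. I'll reopen, go about 34 mm deeper along the tool axis and close again.

{"op": "jog_arm", "data": {"commands": [[0,0,0,0,0,0,0],[0,0,0,0,0,0,0],[0,0,0,0,0,0,0],[0,0,0,0,0,0,0],[0,0,0,0,0,0,0],[0,0,0,0,0,0,0]]}}

```text
t: 4.4
eef_pos: [472.8, 309.0, 97.9]
orientation: [0.4, 0.896, 0.078, -0.175]
ft_force: [-0.4, -0.0, 0.1]
gripper_width: 1.001
grasp_force: 0.0
```

{"op": "jog_arm", "data": {"commands": [[0,0,0.025,0,0,0,0],[0,0,0.03,0,0,0,0],[0,0,0.03,0,0,0,0],[0,0,0,0,0,0,0],[0,0,0,0,0,0,0]]}}

```text
t: 5.03
eef_pos: [464.4, 318.6, 66.3]
orientation: [0.4, 0.896, 0.078, -0.175]
ft_force: [-0.5, 1.4, 0.2]
gripper_width: 1.001
grasp_force: 0.0
```

```bash
python3 - <<'E'
from p import *
import cv2
s=ctrl.read_state();print(s['t'],s['eef_pos'],s['ft_force'],s['gripper_width'])
w=ctrl.capture('wrist')['pixels'];c=ctrl.capture('scene')['pixels']
b=cv2.resize(c[230:320,370:470],(400,360),interpolation=2)
a=cv2.resize(w,(400,300));a=np.vstack([a,np.zeros((60,400,3),np.uint8)])
cv2.imwrite('pics/m3.png',np.hstack([a,b])[:,:,::-1])
E
```

```text
5.025 [464.41514683 318.58000995  66.29137744] [-0.53679285  1.39199109  0.15355991] 1.000736231759763
```

View pics/m3.png

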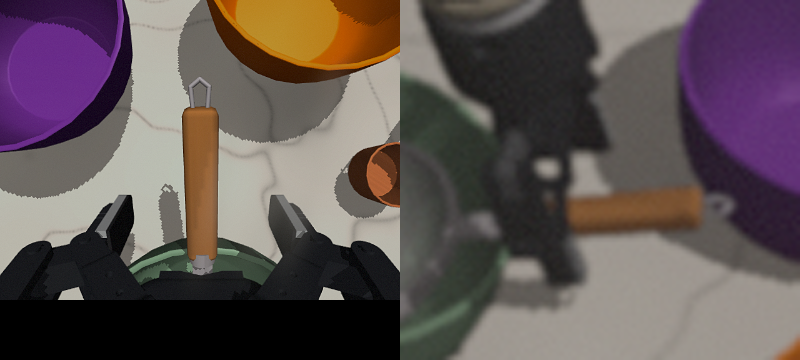

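The open pads now straddle the handle: wrist half-scale pads at (120,215) and (285,215), handle at column 200. Closing.

{"op": "jog_arm", "data": {"commands": [[0,0,0,0,0,0,1],[0,0,0,0,0,0,1],[0,0,0,0,0,0,1],[0,0,0,0,0,0,1],[0,0,0,0,0,0,1],[0,0,0,0,0,0,1],[0,0,0,0,0,0,1]], "newtons": 90}}

```text
t: 6.0
eef_pos: [464.4, 318.6, 66.5]
orientation: [0.4, 0.896, 0.078, -0.175]
ft_force: [-0.1, -0.3, 1.9]
gripper_width: 0.21
grasp_force: 87.8
```

```bash
python3 - <<'E'
from p import *
import cv2
s=ctrl.read_state();print(s['eef_pos'],s['gripper_width'],s['grasp_force'],s['ft_force'],s['torque'])
w=ctrl.capture('wrist')['pixels'];c=ctrl.capture('scene')['pixels']
b=cv2.resize(c[230:320,370:470],(400,360),interpolation=2)
a=cv2.resize(w,(400,300));a=np.vstack([a,np.zeros((60,400,3),np.uint8)])
cv2.imwrite('pics/m4.png',np.hstack([a,b])[:,:,::-1])
plan(np.array(s['eef_pos'])+[0,0,200],Ro.from_quat(s['orientation']).as_matrix(),8)
E
```

```text
[464.41239235 318.57348107  66.49470705] 0.2101873691404115 87.78491377830505 [-0.14265932 -0.33434453  1.88755216] [-0.34097457 -0.21261413 -0.02158823]
t 6.1 q7 0.63 from [464.4 318.6  66.5] to [464.4 318.6 266.5]
[0.0235, 0.0, -0.0579, -0.0, 0.0, -0.0],
[0.0235, 0.0, -0.0579, -0.0, 0.0, -0.0],
[0.0235, 0.0, -0.0579, -0.0, 0.0, -0.0],
[0.0235, 0.0, -0.0579, -0.0, 0.0, -0.0],
[0.0235, 0.0, -0.0579, -0.0, 0.0, -0.0],
[0.0235, 0.0, -0.0579, -0.0, 0.0, -0.0],
[0.0235, 0.0, -0.0579, -0.0, 0.0, -0.0],
[0.0235, 0.0, -0.0579, -0.0, 0.0, -0.0],
```

Gripped: about 18–20 mm opening at 88 N. Lifting straight up.

{"op": "jog_arm", "data": {"commands": [[0.012,0,-0.03,0,0,0,1],[0.024,0,-0.058,0,0,0,1],[0.024,0,-0.058,0,0,0,1],[0.024,0,-0.058,0,0,0,1],[0.024,0,-0.058,0,0,0,1],[0.024,0,-0.058,0,0,0,1],[0.024,0,-0.058,0,0,0,1],[0.024,0,-0.058,0,0,0,1]]}}

```text
t: 7.1
eef_pos: [463.0, 319.3, 256.1]
orientation: [0.4, 0.896, 0.078, -0.175]
ft_force: [0.9, -0.1, -1.4]
gripper_width: 0.209
grasp_force: 87.9
```

{"op": "jog_arm", "data": {"commands": [[0.012,0,-0.03,0,0,0,1],[0,0,0,0,0,0,1],[0,0,0,0,0,0,1]]}}

```text
t: 7.48
eef_pos: [462.9, 319.0, 266.8]
orientation: [0.401, 0.896, 0.077, -0.176]
ft_force: [0.2, 0.9, -1.7]
gripper_width: 0.213
grasp_force: 88.0
```

```bash
python3 - <<'E'
from p import *
from h import *
np.set_printoptions(precision=1,suppress=True)
s=ctrl.read_state();print(s['t'],s['gripper_width'],s['grasp_force'],s['ft_force'])
R=Rt(-48.2,22)
v=R.T@(np.array([475.1,306.2,116.5])-[464.4,318.6,66.5]);print('grip in tool',v)
T=ctrl.capture('top');S=ctrl.capture('scene')
cv2.imwrite('pics/m5.png',np.hstack([cv2.resize(k['pixels'][150:390,y:y+320],(400,300)) for k,y in((T,120),(S,200))])[:,:,::-1])
g,a=blob(T,(40,50,30),(90,255,255),(200,180,285,262));print('bowl',a,*circ(plane(T,cv2.convexHull(g)[:,0],95)))
print('scene bowl hull',cv2.boundingRect(blob(S,(40,40,30),(90,255,255),(295,235,410,335))[0]),cv2.boundingRect(blob(pickle.load(open('scene.pkl','rb')),(40,40,30),(90,255,255),(295,235,410,335))[0]))
Rf=Rt(0,0);pos=np.array([572.3-145,-214.7,270])-Rf@v
plan(pos,Rf,16)
E
```

```text
7.475 0.21273669990993777 87.98861145973206 [ 0.2  0.9 -1.7]
grip in tool [  3.5  -0.3 -52.5]
bowl 940 [567.7 202.1] 95.27307197253126
scene bowl hull (305, 249, 94, 81) (305, 245, 94, 85)
t 7.575 q7 0.43 from [463.  319.  266.7] to [ 430.8 -214.4  217.5]
[-0.0574, -0.0593, -0.0149, 0.0191, -0.0435, -0.0991],
[-0.0545, -0.0624, -0.013, 0.0191, -0.0435, -0.0991],
[-0.0515, -0.0652, -0.0112, 0.0191, -0.0435, -0.0991],
[-0.0483, -0.0679, -0.0094, 0.0191, -0.0435, -0.0991],
[-0.0449, -0.0704, -0.0076, 0.0191, -0.0435, -0.0991],
[-0.0413, -0.0727, -0.0059, 0.0191, -0.0435, -0.0991],
[-0.0376, -0.0748, -0.0043, 0.0191, -0.0435, -0.0991],
[-0.0337, -0.0767, -0.0027, 0.0191, -0.0435, -0.0991],
[-0.0298, -0.0784, -0.0012, 0.0191, -0.0435, -0.0991],
[-0.0257, -0.0798, 0.0002, 0.0191, -0.0435, -0.0991],
[-0.0215, -0.081, 0.0016, 0.0191, -0.0435, -0.0991],
[-0.0172, -0.082, 0.0028, 0.0191, -0.0435, -0.0991],
[-0.0128, -0.0828, 0.004, 0.0191, -0.0435, -0.0991],
[-0.0084, -0.0833, 0.0051, 0.0191, -0.0435, -0.0991],
[-0.004, -0.0835, 0.006, 0.0191, -0.0435, -0.0991],
[0.0005, -0.0836, 0.0069, 0.0191, -0.0435, -0.0991],
```

View pics/m5.png

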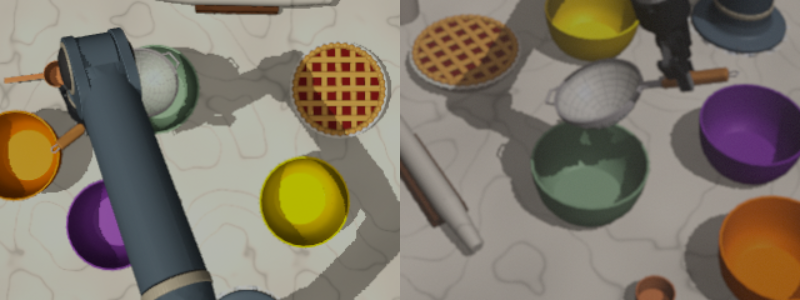

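The sieve hangs clear above the bowl (scene panel, cup at (600,92)) and the bowl still stands at its spot (590,172). Carrying it over while turning and levelling.

{"op": "jog_arm", "data": {"commands": [[-0.057,-0.059,-0.015,0.019,-0.043,-0.099,1],[-0.055,-0.062,-0.013,0.019,-0.043,-0.099,1],[-0.051,-0.065,-0.011,0.019,-0.043,-0.099,1],[-0.048,-0.068,-0.009,0.019,-0.043,-0.099,1],[-0.045,-0.07,-0.008,0.019,-0.043,-0.099,1],[-0.041,-0.073,-0.006,0.019,-0.043,-0.099,1],[-0.038,-0.075,-0.004,0.019,-0.043,-0.099,1],[-0.034,-0.077,-0.003,0.019,-0.043,-0.099,1]]}}

```text
t: 8.57
eef_pos: [447.1, 51.8, 242.2]
orientation: [0.205, 0.974, 0.041, -0.091]
ft_force: [-0.0, -0.6, -0.9]
gripper_width: 0.21
grasp_force: 88.0
```

{"op": "jog_arm", "data": {"commands": [[-0.03,-0.078,-0.001,0.019,-0.043,-0.099,1],[-0.026,-0.08,0,0.019,-0.043,-0.099,1],[-0.021,-0.081,0.002,0.019,-0.043,-0.099,1],[-0.017,-0.082,0.003,0.019,-0.043,-0.099,1],[-0.013,-0.083,0.004,0.019,-0.043,-0.099,1],[-0.008,-0.083,0.005,0.019,-0.043,-0.099,1],[-0.004,-0.083,0,0.019,-0.043,-0.099,1],[0,0,0,0,0,0,1]]}}

```text
t: 9.57
eef_pos: [432.0, -182.4, 222.4]
orientation: [0.029, 0.999, 0.007, -0.013]
ft_force: [1.5, 1.0, -1.3]
gripper_width: 0.212
grasp_force: 88.0
```

```bash
cat > chk.py <<'E'
from p import *
from h import *
import sys
np.set_printoptions(precision=1,suppress=True)
s=ctrl.read_state();print(s['t'],s['gripper_width'],s['grasp_force'],s['ft_force'],'tool z',Ro.from_quat(s['orientation']).as_matrix().round(3).tolist())
v=np.array([3.5,-.3,-52.5]);Rf=Rt(0,0)
plan(np.array([572.3-145,-214.7,float(sys.argv[1])])-Rf@v,Rf,int(sys.argv[2]))
E
python3 chk.py 235 4
```

```text
9.575 0.2123404628929049 88.03536057472229 [ 1.5  1.  -1.3] tool z [[-0.998, 0.058, -0.025], [0.058, 0.998, 0.014], [0.026, 0.012, -1.0]]
t 9.575 q7 1.88 from [ 432.  -182.4  222.4] to [ 430.8 -214.4  182.5]
[-0.001, -0.0203, 0.0247, 0.0062, -0.0121, -0.0276],
[-0.0006, -0.0202, 0.0247, 0.0062, -0.0121, -0.0276],
[-0.0001, -0.0201, 0.0248, 0.0062, -0.0121, -0.0276],
[0.0003, -0.0201, 0.0249, 0.0062, -0.0121, -0.0276],
```

{"op": "jog_arm", "data": {"commands": [[0,-0.02,0.025,0.006,-0.012,-0.028,1],[0,-0.02,0.025,0.006,-0.012,-0.028,1],[0,-0.02,0.025,0.006,-0.012,-0.028,1],[0,-0.02,0.025,0.006,-0.012,-0.028,1],[0,0,0,0,0,0,1],[0,0,0,0,0,0,1],[0,0,0,0,0,0,1]]}}

```text
t: 10.45
eef_pos: [432.4, -211.6, 183.0]
orientation: [-0.003, 1.0, 0.0, 0.001]
ft_force: [-0.3, -0.4, -1.5]
gripper_width: 0.214
grasp_force: 88.1
```

```bash
python3 chk.py 196 4; python3 - <<'E'
from h import *
from workcell import ctrl
np.set_printoptions(precision=1,suppress=True)
for n in('top','scene'):
    c=ctrl.capture(n);pickle.dump(c,open(n+'3.pkl','wb'))
T,S=[pickle.load(open(n+'3.pkl','rb'))['pixels'] for n in('top','scene')]
a=cv2.resize(T[170:320,310:460],(500,500),interpolation=2);b=cv2.resize(S[90:250,180:276+14],(300,436),interpolation=2)
b=np.vstack([b,np.zeros((64,300,3),np.uint8)]);
cv2.imwrite('pics/m6.png',np.hstack([a,b])[:,:,::-1])
E
```

```text
10.45 0.21356230389300307 88.06445002555847 [-0.3 -0.4 -1.5] tool z [[-1.0, -0.006, 0.002], [-0.006, 1.0, 0.001], [-0.002, 0.001, -1.0]]
t 10.45 q7 2.03 from [ 432.4 -211.6  183. ] to [ 430.8 -214.4  143.5]
[0.0011, -0.0018, 0.0247, 0.0004, 0.0011, 0.0031],
[0.0011, -0.0018, 0.0247, 0.0004, 0.0011, 0.0031],
[0.001, -0.0018, 0.0247, 0.0004, 0.0011, 0.0031],
[0.001, -0.0018, 0.0247, 0.0004, 0.0011, 0.0031],
```

View pics/m6.png

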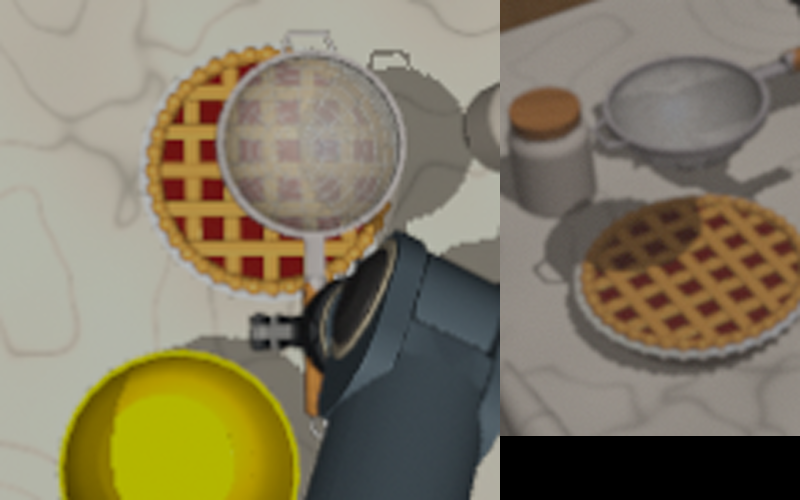

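The top panel shows the rim circle at crop (310,145), r≈92, with the handle pointing back to the robot. The scene panel shows the cup mouth up, rim ellipse x 606–767 and y 56–157. I'll compare these with the projected rim.

```bash
python3 - <<'E'
from h import *
from p import ctrl
np.set_printoptions(precision=1,suppress=True)
T,S=[pickle.load(open(n+'3.pkl','rb')) for n in('top','scene')]
e=np.array(ctrl.read_state()['eef_pos']);o=e+[-3.5+145,-.3,52.5];print('pred origin',o)
def pr(c,P):return cv2.projectPoints(np.float64(P),cv2.Rodrigues(np.array(c['R']))[0],np.float64(c['t']),np.array(c['K']),np.array(c['dist_coeffs']))[0].reshape(-1,2)
th=np.linspace(0,2*np.pi,721)
for tilt in(-4,-2,0,2,4):
    a=np.radians(tilt);x=70*np.cos(th);C=np.c_[x*np.cos(a),70*np.sin(th),-x*np.sin(a)]+o-[145,0,0]+[145*np.cos(a),0,-145*np.sin(a)]
    t=(pr(T,C)-[310,170])*[10/3]*1;s=(pr(S,C)-[180,90])*2.727+[500,0]
    print(tilt,'top',t.min(0),t.max(0),'scene',s.min(0),s.max(0))
print('tart at 46 pix',(pr(T,[[572.3,-214.7,46]])-[310,170])*10/3)
m,a=blob(pickle.load(open('scene.pkl','rb')),(3,90,50),(25,255,255),(200,155,302,222))
print('tart scene',a,*circ(plane(S,cv2.convexHull(m)[:,0],44)))
T0=pickle.load(open('top.pkl','rb'))
m,a=blob(T0,(3,90,50),(25,255,255),(345,175,440,265));r=cv2.minEnclosingCircle(np.float32(m));print(r,plane(T0,[r[0]],46))
E
```

```text
pred origin [ 573.8 -211.9  235.5]
-4 top [221.1  44. ] [407.7 232.2] scene [602.1  45.3] [765.9 135.2]
-2 top [220.1  45.4] [405.9 232.2] scene [602.5  48.9] [765.8 141.4]
0 top [219.  47.] [404.1 232.4] scene [603.2  52.4] [765.9 147.6]
2 top [218.  49.] [402.3 232.7] scene [604.2  55.8] [766.1 153.8]
4 top [217.   51.4] [400.6 233.1] scene [605.4  59. ] [766.4 159.8]
tart at 46 pix [[269.1 168.5]]
tart scene 3578 [ 578.2 -211. ] 107.68920457130363
((390.5618591308594, 220.8600311279297), 37.5751953125) [[ 571.4 -214.2   46. ]]
```

It looks roughly right, perhaps 2° nose-down. I'll descend to height and make one precise check.

{"op": "jog_arm", "data": {"commands": [[0.001,-0.002,0.025,0,0.001,0.003,1],[0.001,-0.002,0.025,0,0.001,0.003,1],[0.001,-0.002,0.025,0,0.001,0.003,1],[0.001,-0.002,0.02,0,0.001,0.003,1],[0,0,0,0,0,0,1],[0,0,0,0,0,0,1],[0,0,0,0,0,0,1],[0,0,0,0,0,0,1]]}}

```text
t: 11.55
eef_pos: [430.6, -215.0, 144.9]
orientation: [0.0, 1.0, 0.0, -0.0]
ft_force: [0.7, -0.3, -1.0]
gripper_width: 0.214
grasp_force: 88.1
```

```bash
python3 chk.py 196 1; python3 - <<'E'
from h import *
from p import ctrl
np.set_printoptions(precision=1,suppress=True)
e=np.array(ctrl.read_state()['eef_pos']);o=e+[-3.5+145,-.3,52.5];print('pred origin',o)
T,S=ctrl.capture('top'),ctrl.capture('scene')
pickle.dump(T,open('top4.pkl','wb'));pickle.dump(S,open('scene4.pkl','wb'))
def pr(c,P):return cv2.projectPoints(np.float64(P),cv2.Rodrigues(np.array(c['R']))[0],np.float64(c['t']),np.array(c['K']),np.array(c['dist_coeffs']))[0].reshape(-1,2)
for c,k in((T,'top'),(S,'scene')):
  for tilt in(0,3):
    a=np.radians(tilt);d=np.array([np.cos(a),0,-np.sin(a)]);g=o-[145,0,0]
    print(k,tilt,'loop+86,rim+70,-70,-103,-203,-219',pr(c,[g+(145+x)*d for x in(86,70,-70,-103,-203,-219)]).ravel())
box=(195,95,355,185)
b=cv2.resize(S['pixels'][95:185,195:355],(800,450),interpolation=cv2.INTER_NEAREST)
cv2.imwrite('pics/m7.png',b[:,:,::-1])
h,a=blob(S,(3,80,30),(20,255,255),(255,95,360,165));print('wood',a,ends(h))
E
```

```text
11.55 0.2140554951143426 88.08562159538269 [ 0.7 -0.3 -1. ] tool z [[-1.0, 0.0, -0.0], [0.0, 1.0, 0.001], [0.0, 0.001, -1.0]]
t 11.55 q7 2.05 from [ 430.6 -215.   144.9] to [ 430.8 -214.4  143.5]
[-0.0005, 0.0014, 0.0036, 0.0014, -0.0001, -0.0005],
pred origin [ 572.1 -215.3  197.4]
top 0 loop+86,rim+70,-70,-103,-203,-219 [401.1 181.4 401.2 187.5 402.2 241.4 402.4 254.2 403.  293.5 403.1 299.8]
top 3 loop+86,rim+70,-70,-103,-203,-219 [400.2 182.4 400.4 188.3 401.9 241.5 402.3 254.3 403.3 293.5 403.4 299.8]
scene 0 loop+86,rim+70,-70,-103,-203,-219 [216.6 150.5 222.7 148.1 273.8 128.5 285.4 124.1 319.2 111.4 324.5 109.5]
scene 3 loop+86,rim+70,-70,-103,-203,-219 [217.3 154.5 223.2 151.9 273.9 129.8 285.5 124.9 319.2 110.4 324.5 108.2]
wood 122 (array([304. , 117.4], dtype=float32), array([319.7, 111.1], dtype=float32), ((311.8103332519531, 114.2758560180664), (8.913375854492188, 16.89827537536621), 68.19859313964844))
```

View pics/m7.png

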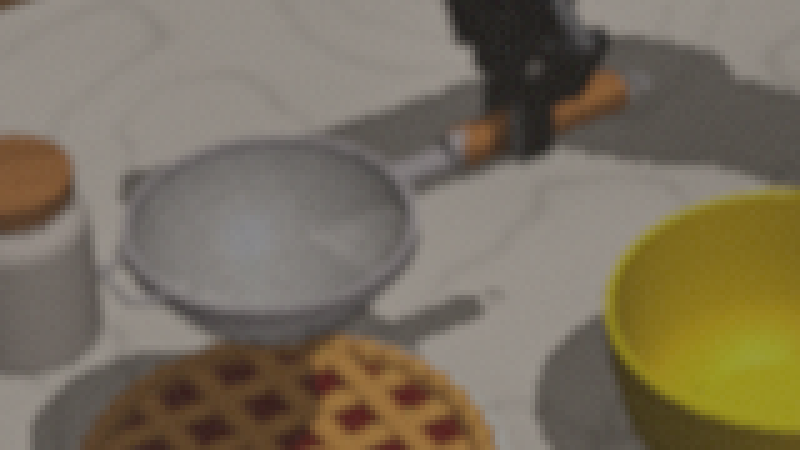

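In the scene view (5× crop) the loop tip is at (110,287) against a level prediction of (108,277) and a 3° prediction of (111,297). The handle end matches, so the nose is about 1.3° low. I'll correct that and settle.

{"op": "jog_arm", "data": {"commands": [[-0.002,0,0,0,-0.022,0,1],[-0.001,0,0,0,-0.022,0,1],[0,0,0,0,0,0,1],[0,0,0,0,0,0,1],[0,0,0,0,0,0,1],[0,0,0,0,0,0,1],[0,0,0,0,0,0,1],[0,0,0,0,0,0,1]]}}

```text
t: 12.65
eef_pos: [431.6, -214.9, 144.6]
orientation: [0.0, 1.0, 0.0, 0.011]
ft_force: [0.4, 0.2, -1.4]
gripper_width: 0.209
grasp_force: 88.1
```

```bash
python3 chk.py 196 1; python3 -c "
from workcell import ctrl
import numpy as np
print(np.abs(ctrl.read_state()['qd']).max()); print(ctrl.finish_job())"
```

```text
12.65 0.20939678044877338 88.07328701019287 [ 0.4  0.2 -1.4] tool z [[-1.0, 0.0, 0.022], [0.0, 1.0, 0.001], [-0.022, 0.001, -1.0]]
t 12.65 q7 2.06 from [ 431.6 -214.9  144.6] to [ 430.8 -214.4  143.5]
[0.0021, 0.0013, 0.0028, 0.0017, 0.0426, -0.0008],
0.0017021265459702675
the job is handed in; nothing more can be done
None
```

The job is handed in at 12.7 s on the robot's clock: the arm is holding the sieve over the middle of the tart, mouth up and handle towards the robot, mesh about 10 cm above it by my estimate, after a last 1.3° levelling turn that I did not check with another picture.

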